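# Push the row of jaw blanks home and shut the keeper

## Robot

A 6-joint arm with a two-finger parallel gripper is mounted at the origin on the work surface. World frame = base frame: x ahead of the robot, y to its left, z up, the work surface at z = 0. Lengths are in m, angles in rad, forces in N, time in s.
With the tool pointing down it reaches from about 0.375 to 0.9 m from the base axis. Payload 3.1 kg.
Tool frame: the origin (TCP) lies at the very end of the fingers, on their centre line; the grasp point (between the pads) lies 19 mm behind it; z points along the fingers, y is the line along which they close (so a half turn about z gives the same grasp; the last joint's range is limited). The gripper opens to 85 mm and grips with 20 to 120 N. Pads are 22 mm wide; open, the fingers measure 114 mm over their backs; the gripper's body (76 mm by 85 mm) begins 54 mm behind the grasp point. The pads swing forward as they close: fully open they stand 13 mm farther back than shut.
Start: joints at [-1.361, 0.527, 1.433, -0, 1.181, -0.178], TCP at [0.236, -0.579, 0.206] pointing down, gripper open.
Joint ranges: [-3.08, 3.08], [-0.75, 2.2], [0.22, 2.44], [-1.43, 4.57], [0, 2.65], [-2.85, 2.85]. Speed limits (rad/s): [2.79, 2.79, 3.14, 3.14, 3.14, 3.14].

## Interface

Orientations are given as a unit quaternion [x, y, z, w].
In Python, from station import manip gives the robot as it stands.
- The arm moves only by the shell command python3 -m handwheel 'ROWS' [FORCE]. ROWS is JSON, a list of rows, each a list of 7 numbers: the shift along the world's x, y, z in mm, then the turn, a rotation vector about the world's x, y, z in degrees, then the opening, from 0 (shut) to 1 (fully open). A call has exactly 10 rows; each row shifts and turns the commanded pose from where the row before left it; what a row does not reach is not made up. A row lasts 1/8 s, in which the tool goes at most 62.5 mm and 10.7 degrees, less where a joint would pass 70% of its speed; a pose out of reach is approached as far as the arm can. A call is refused whole if a number of a shift passes 62.5 or a number of a turn 10.7, either way. A call with a gripper value outside its range is refused whole. The fingers move at their own pace and stop on an object; FORCE is the grip in N (left out, the last holds). Time passes only in rows, so rows that do not move let the fingers close, or fill a call up. It gives the time, the measured TCP pose, the force, the opening and the grip force at its end, in the units of the state.
- manip.sense(): the state, without advancing time (a new reading comes with each control period).
- manip.snapshot(name): name is "scene" or "top" or "wrist"; returns the picture (400x640x3 uint8, red, green, blue); there is no depth.
- manip.get_calibration(name): a dict with "K" (3x3 intrinsics, pixels), "k1" (the pictures are not rectified: a ray, as slopes to the right and down, at radius r is drawn at 1 + k1 r^2 times it, then the intrinsics apply), "rvec" (rotation vector, rad) and "tvec" (3), from world to camera coordinates, as OpenCV has them. Camera axes: x right, y down, z forward; pixel columns grow to the right and rows downward; lengths in m; the calibration is good to about 2 mm. A picture is of the moment at which its call begins: read the wrist's pose just before it. get_calibration takes no time and is no camera call; for the wrist camera it gives the pose at the moment of the call.
- manip.sign_off(): hands the job in; it is judged then, once.
The state is a dict: "t": time; "q": joint angles; "qd": joint speeds; "tau": joint torques, N m; "tcp_pos": TCP position; "tool_rot": TCP orientation; "force": force on the tool from outside, world axes, zero at the start; "ft_torque": the same for the moment, N m; "finger_gap": opening from 0.0 (shut) to 1.0 (fully open); "gripper_force": force on a finger pad.
Only numpy, scipy, OpenCV 4.12 (cv2) and the standard library are available. Lean on these libraries where they do the work, as an engineer would, in place of code of your own. Each camera call takes 0.05 s, during which the arm holds its last target. There are 200 camera calls.

## Task

Using only your fingertips, push the whole row of aluminium jaw blanks along the loading track, together as one train, until the front blank is fully home against the blue end stop. Then push the orange paddle all the way in, so that the keeper bar crosses the track behind the row. Do not lift, tip or pick up any blank, keep the row together, and leave everything else on the bench where it is.

Things in the scene. Friction and masses are not known exactly. Their poses are not given: they have to be found in the camera images.
- track: dark steel channel fixed on the bench, 315 mm long (y = -150 to +165), 60 mm wide. Origin on the bench under its middle; its y axis runs along it to the blue end stop, x across it away from the robot's side, z up. Its floor is 10 mm above the bench, 39 mm wide between guide strips 22 mm above the bench; open at the -y end. An aluminium bridge 44 mm high stands at x = -30 to -46, y = -7 to +27 mm
- track_stop (a point): middle of the foot of the blue end stop's face, on the channel floor: track x = 0, y = +150 mm, 10 mm above the bench. The stop's top is 55 mm above the bench
- keeper (a joint): steel keeper bar with an orange paddle, sliding along the track's +x: travel in m, 0 = fully out on the robot's side, 0.052 = fully in, right across the channel. Starts near 0, stays where left, resists with about 2 N. The bar (24 to 34 mm above the bench) lies at track y = +4 to +16 mm: behind the row once that is home; before, the row blocks it
- keeper_paddle (a point): middle of the orange paddle's outer face, to be pushed along the track's +x. The paddle is 30 mm wide along the track, 8 mm thick, and reaches from 18 to 58 mm above the bench; this point is 38 mm above the bench, at track y = +10 mm, x = -110 mm + keeper travel
- blank1: aluminium jaw blank, front one of the row, nearest the blue stop: 26 mm along the track (its y), 36 mm across (its x), 45 mm tall, about 0.1 kg. Origin at the centre of its underside, on the channel floor; top 55 mm above the bench. The five touch in one row; home, the row fills track y = +20 to +150 mm
- blank2: aluminium jaw blank, number 2 of the row, counted from the stop: 26 mm along the track (its y), 36 mm across (its x), 45 mm tall, about 0.1 kg. Origin at the centre of its underside, on the channel floor; top 55 mm above the bench. The five touch in one row; home, the row fills track y = +20 to +150 mm
- blank3: aluminium jaw blank, number 3 of the row, counted from the stop: 26 mm along the track (its y), 36 mm across (its x), 45 mm tall, about 0.1 kg. Origin at the centre of its underside, on the channel floor; top 55 mm above the bench. The five touch in one row; home, the row fills track y = +20 to +150 mm
- blank4: aluminium jaw blank, number 4 of the row, counted from the stop: 26 mm along the track (its y), 36 mm across (its x), 45 mm tall, about 0.1 kg. Origin at the centre of its underside, on the channel floor; top 55 mm above the bench. The five touch in one row; home, the row fills track y = +20 to +150 mm
- blank5: aluminium jaw blank, rear one of the row, the one to push on: 26 mm along the track (its y), 36 mm across (its x), 45 mm tall, about 0.1 kg. Origin at the centre of its underside, on the channel floor; top 55 mm above the bench. The five touch in one row; home, the row fills track y = +20 to +150 mm
- steel_blank: bystander, not to be moved: loose dark steel jaw blank standing on the bench near the stop end of the track, on the robot's side, 36 x 26 x 45 mm. Origin at its underside
- tape: bystander, not to be moved: roll of green tape lying flat on the bench on the far side of the track, 90 mm across, 24 mm high. Origin at its underside
- insert_case: bystander, not to be moved: blue plastic case of inserts with a clear lid lying on the bench near the open end of the track, on the robot's side, 55 x 85 x 23 mm. Origin at its underside
- face_mill: bystander, not to be moved: steel face-mill head standing on the bench on the far side of the track, 64 mm across, 45 mm high. Origin at its underside
- wood_block: bystander, not to be moved: pale wooden block lying on the bench on the far side of the track, near its open end, 40 x 90 x 40 mm. Origin at its underside
- screwdriver: bystander, not to be moved: screwdriver lying on the bench well off to the robot's right
- jaw_box: bystander, not to be moved: flat cardboard box lying on the bench well off to the robot's left, 70 x 110 x 30 mm. Origin at its underside
Mind the look-alikes: they are no part of the job. Leave any red look-alike of the blank4 alone.

How it is judged:
By the outcome, as a careful person would: the job done as asked, in the order asked, and still so for the second after the job is handed in, with the robot touching nothing.
It also fails if it takes over 38 s, if anything falls off the work surface, if the arm or the gripper's body presses on something with over 40 N, if the wrist force passes 120 N, or if a joint passes its speed limit or range.

## Working session

There is one attempt and no reset: what is moved stays moved. The work goes in short steps, Python scripts to look and compute and a shell command to move; the robot and the scene stay as the last step left them, time stands still between calls to the robot, and variables do not carry over. Pictures are saved under pics/ and viewed, at most 10 in all, crops included, and the job is handed in when it is done.

```bash
mkdir -p pics; python3 - <<'E'
from station import manip
import cv2
s=manip.sense();print(s['t'],s['tcp_pos'],s['tool_rot'],s['finger_gap'])
for n in("scene","top"):
    im=manip.snapshot(n);cv2.imwrite(f"pics/{n}0.png",im[:,:,::-1]);c=manip.get_calibration(n);print(n,c)
E
```

```text
0.0 [ 0.23618455 -0.57783493  0.2045281 ] [ 9.81261622e-01  1.92677077e-01 -2.87058099e-05 -1.08279040e-03] 0.9968828875175952
scene {'K': array([[372.15277761,   0.        , 324.75315355],
       [  0.        , 372.15277761, 200.81066946],
       [  0.        ,   0.        ,   1.        ]]), 'k1': 0.01666665262219344, 'rvec': array([ 1.3942273 ,  1.9648678 , -1.04023877]), 'tvec': array([ 0.20670667, -0.26057539,  1.42119778])}
top {'K': array([[366.71121665,   0.        , 317.56326517],
       [  0.        , 366.71121665, 202.34483187],
       [  0.        ,   0.        ,   1.        ]]), 'k1': -0.013215351783302787, 'rvec': array([ 2.21846296, -2.15899361,  0.06192791]), 'tvec': array([-0.01595419,  0.58955951,  0.97688927])}
```

View pics/top0.png

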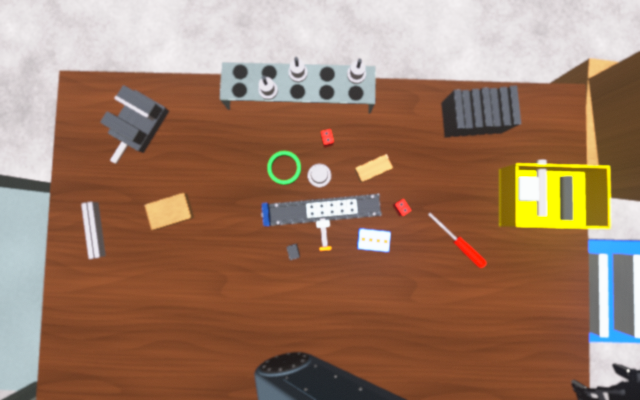

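View pics/scene0.png

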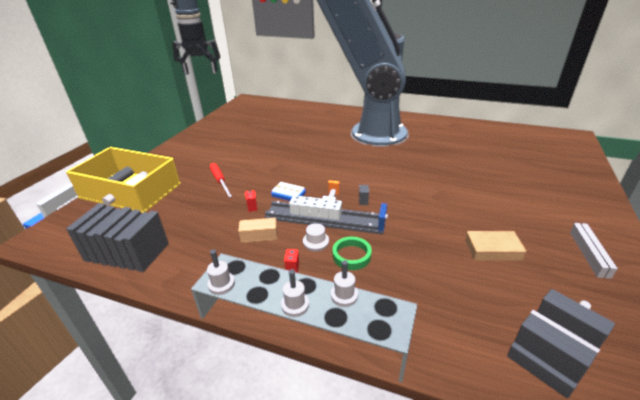

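The top view shows the blue stop at about (265,214), the open end of the track at about (381,205), the row at (306–357, 208), and the paddle at (325,248). There are red look-alikes at (403,207) and (327,137). I'll zoom in and measure.

```bash
cat > h.py <<'E'
import numpy as np,cv2
from station import manip
def px2w(c,uv,z):
    K=c['K'];d=(np.array(uv,float)-K[:2,2])/K[0,0]
    r=np.linalg.norm(d);s=r
    for _ in range(20): s=r/(1+c['k1']*s*s)
    d=d*(s/r if r else 1)
    R=cv2.Rodrigues(c['rvec'])[0];C=-R.T@c['tvec'];v=R.T@np.array([*d,1])
    return C+v*(z-C[2])/v[2]
def w2px(c,P):
    p,_=cv2.projectPoints(np.array(P,float).reshape(-1,3),c['rvec'],c['tvec'],c['K'],np.array([c['k1'],0,0,0.]))
    return p[:,0]
E
python3 - <<'E'
from h import *
im=cv2.imread('pics/top0.png')[180:260,255:415]
cv2.imwrite('pics/c0.png',cv2.resize(im,None,fx=5,fy=5,interpolation=cv2.INTER_CUBIC))
E
```

```text
(no output)
```

View pics/c0.png

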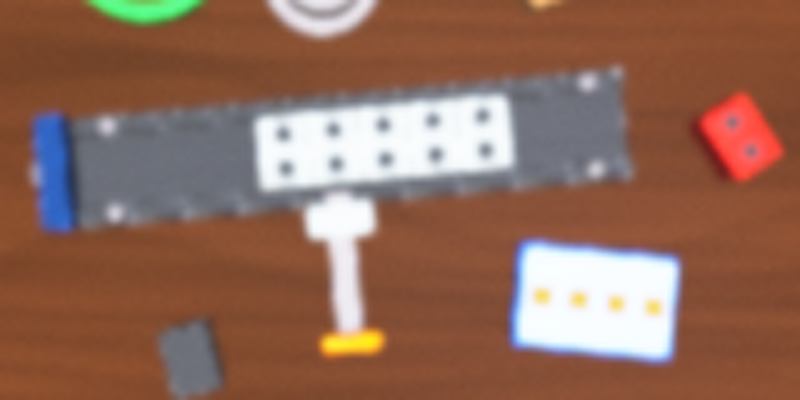

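The crop shows the blue stop's face at about crop x 70, the open end at (620–632, 70–180), and the row's top from (258,153) to (513,131). The paddle's top is at (352,343). The red look-alike at (740,137) sits beyond the open end, and the case is at (595,300).

```bash
python3 - <<'E'
from h import *
c=manip.get_calibration('top')
f=lambda u,v,z:px2w(c,((u+.5)/5-.5+255,(v+.5)/5-.5+180),z)
P={}
for n,u,v,z in [('stopface',71,172,.055),('end',626,125,.022),('rowF',258.5,153.5,.055),('rowR',512.5,131,.055),('pad',352,343,.058),('padL',321,345,.058),('padR',383,340,.058),('red',740,137,.045),('redL',698,125,.045),('case1',520,242,.023),('case2',680,258,.023),('steel',190,358,.045),('bridge',341,218,.044)]:
    P[n]=f(u,v,z)
a=P['rowF'][:2]-P['rowR'][:2]; print('rowlen',np.linalg.norm(a))
b=P['stopface'][:2]-P['end'][:2];print('tracklen',np.linalg.norm(b))
ey=b/np.linalg.norm(b);ea=a/np.linalg.norm(a);print(np.degrees(np.arctan2(-ey[0],ey[1])),np.degrees(np.arctan2(-ea[0],ea[1])))
ex=np.array([ey[1],-ey[0]])
o=(P['stopface'][:2]-.150*ey+P['end'][:2]+.15*ey)/2
print('origin',o,'ey',ey,'ex',ex)
for n,p in P.items(): d=p[:2]-o;print(n,p.round(4),'track',(d@ex*1e3).round(1),(d@ey*1e3).round(1))
E
```

```text
rowlen 0.13303413115199023
tracklen 0.2962318442893874
6.653239321742337 6.61934931533703
origin [ 0.57081254 -0.02095193] ey [-0.11586014  0.99326554] ex [0.99326554 0.11586014]
stopface [0.5537 0.1262 0.055 ] track 0.0 148.1
end [ 0.588  -0.1681  0.022 ] track 0.0 -148.1
rowF [0.566  0.0287 0.055 ] track 0.9 49.9
rowR [ 0.5813 -0.1035  0.055 ] track 0.9 -83.2
pad [ 0.4692 -0.0226  0.058 ] track -101.1 10.2
padL [ 0.4678 -0.0066  0.058 ] track -100.7 26.2
padR [ 0.4712 -0.0385  0.058 ] track -101.0 -5.9
red [ 0.5819 -0.2245  0.045 ] track -12.6 -203.4
redL [ 0.5876 -0.2022  0.045 ] track -4.3 -182.0
case1 [ 0.5234 -0.112   0.023 ] track -57.6 -85.0
case2 [ 0.5172 -0.1981  0.023 ] track -73.8 -169.8
steel [0.4583 0.0618 0.045 ] track -102.2 95.2
bridge [ 0.5336 -0.0153  0.044 ] track -36.3 9.9
```

```bash
python3 -m handwheel '[[35,44,0,0,0,-1.56,0],[35,44,0,0,0,-1.56,0],[35,44,0,0,0,-1.56,0],[35,44,0,0,0,-1.56,0],[35,44,0,0,0,-1.56,0],[35,44,0,0,0,-1.56,0],[35,44,-20,0,0,-1.56,0],[35,44,-20,0,0,-1.56,0],[35,44,-20,0,0,-1.56,0],[34,44,-20,0,0,-1.56,0]]'
python3 - <<'E'
from h import *
from scipy.spatial.transform import Rotation as R
s=manip.sense();p=s['tcp_pos'];print(s['t'],p,s['force'],s['finger_gap'])
M=R.from_quat(s['tool_rot']).as_matrix();print(M[:,1],M[:,2],np.degrees(np.arctan2(-M[1,1],-M[0,1])))
im=manip.snapshot('wrist');cv2.imwrite('pics/w1.png',im[:,:,::-1])
c=manip.get_calibration('wrist')
o=np.array([0.5708,-0.02095]);ey=np.array([-.11586,.99327]);ex=np.array([.99327,.11586])
for x,y,z in[(0.9,-83.2,.055),(0,-150,.022),(0,150,.055)]:
    print(w2px(c,[*(o+x/1e3*ex+y/1e3*ey),z]))
E
```

```text
t: 1.35
tcp_pos: [0.5862, -0.137, 0.1246]
tool_rot: [0.998, 0.057, -0.0, -0.0]
force: [0.6, -0.4, 0.1]
finger_gap: -0.002
gripper_force: 0.0
1.35 [ 0.58623359 -0.13695815  0.12455197] [ 0.62900398 -0.42001339  0.05284681] -0.0016760568275902806
[ 1.14412953e-01 -9.93433275e-01 -6.84293727e-05] [-3.06210920e-04  3.36156184e-05 -9.99999953e-01] 96.56976627045418
[[285.94952041 205.77257631]]
[[358.86588442 195.56183124]]
[[ 28.33613546 205.83906397]]
```

View pics/w1.png

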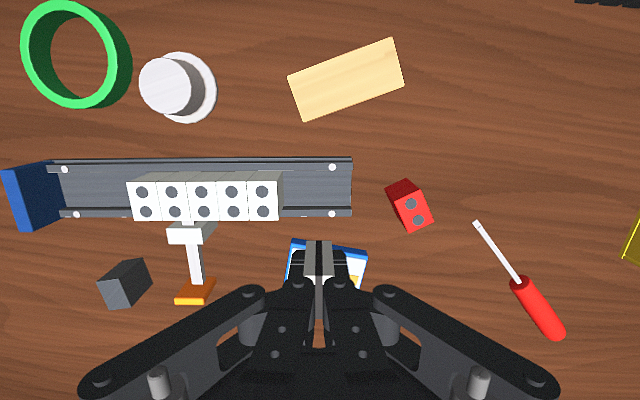

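The wrist view shows the closed fingers at (320,260), the row's rear top edge at about (277,201) and the open end at about (351,187). The arm may still have been settling when this was taken, so I'll re-measure at rest.

```bash
python3 - <<'E'
from h import *
s=manip.sense();print(s['tcp_pos'],abs(s['qd']).max())
c=manip.get_calibration('wrist');im=manip.snapshot('wrist');s=manip.sense();print(s['tcp_pos'],abs(s['qd']).max())
im=np.ascontiguousarray(im[:,:,::-1])
o=np.array([0.5708,-0.02095]);ey=np.array([-.11586,.99327]);ex=np.array([.99327,.11586])
def T(x,y,z):return [*(o+x/1e3*ex+y/1e3*ey),z/1e3]
print(w2px(c,[T(.9,-83.2,55),T(0,-150,22)]))
crop=im[140:260,120:380];cv2.imwrite('pics/w2.png',cv2.resize(crop,None,fx=3,fy=3,interpolation=cv2.INTER_CUBIC))
E
```

```text
[ 0.5884686  -0.13053648  0.12201975] 0.1764730040587925
[ 0.58624034 -0.1331768   0.12276615] 0.0760810224595277
[[285.94952041 205.77257631]
 [358.86588442 195.56183124]]
```

View pics/w2.png

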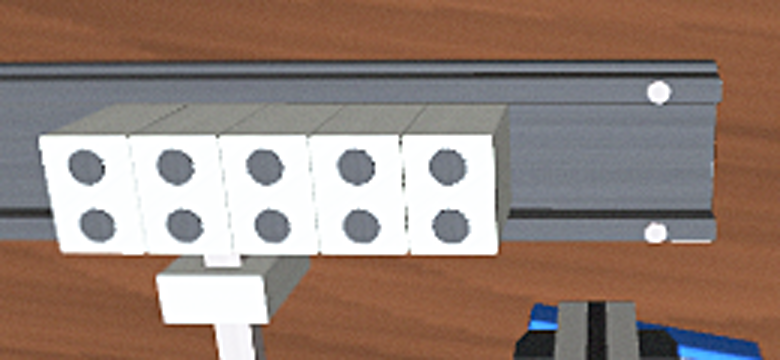

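The row's rear top edge at (285.6,204.3) agrees with the prediction of (286,206) to about 1.5 mm. Next I'll lower the fingers behind the row and settle.

```bash
python3 -m handwheel '[[0,0,-20,0,0,0,0],[0,0,-20,0,0,0,0],[0,0,-20,0,0,0,0],[0,0,-20,0,0,0,0],[0,0,-10,0,0,0,0],[0,0,-6,0,0,0,0],[0,0,0,0,0,0,0],[-0.7,6,0,0,0,0,0],[0,0,0,0,0,0,0],[0,0,0,0,0,0,0]]' 60
cat > st.py <<'E'
from h import *
o=np.array([0.5708,-0.02095]);ey=np.array([-.11586,.99327]);ex=np.array([.99327,.11586])
s=manip.sense();d=s['tcp_pos'][:2]-o;f=s['force']
print('t',round(s['t'],2),'track x,y,z',(d@ex*1e3).round(1),(d@ey*1e3).round(1),(s['tcp_pos'][2]*1e3).round(1),'F ex,ey,z',(f[:2]@ex).round(1),(f[:2]@ey).round(1),f[2].round(1))
E
python3 st.py
```

```text
t: 2.7
tcp_pos: [0.585, -0.1325, 0.03]
tool_rot: [0.998, 0.058, 0.0, 0.0]
force: [-0.3, -0.8, 0.3]
finger_gap: 0.002
gripper_force: 0.0
t 2.7 track x,y,z 1.1 -112.4 30.0 F ex,ey,z -0.4 -0.8 0.3
```

```bash
python3 -m handwheel '[[-0.5,4,-5,0,0,0,0],[-0.4,3,0,0,0,0,0],[-0.3,3,0,0,0,0,0],[-0.3,3,0,0,0,0,0],[-0.3,3,0,0,0,0,0],[-0.3,3,0,0,0,0,0],[-0.3,3,0,0,0,0,0],[-0.3,3,0,0,0,0,0],[-0.3,3,0,0,0,0,0],[-0.3,3,0,0,0,0,0]]'; python3 st.py
```

```text
t: 3.95
tcp_pos: [0.5817, -0.102, 0.0246]
tool_rot: [0.998, 0.058, 0.0, 0.0]
force: [0.7, -3.1, 0.2]
finger_gap: -0.002
gripper_force: 1.4
t 3.95 track x,y,z 1.5 -81.8 24.6 F ex,ey,z 0.3 -3.1 0.2
```

```bash
python3 -m handwheel '[[-0.6,5,0,0,0,0,0],[-0.6,5,0,0,0,0,0],[-0.6,5,0,0,0,0,0],[-0.6,5,0,0,0,0,0],[-0.6,5,0,0,0,0,0],[-0.6,5,0,0,0,0,0],[-0.6,5,0,0,0,0,0],[-0.6,5,0,0,0,0,0],[-0.6,5,0,0,0,0,0],[-0.6,5,0,0,0,0,0]]'; python3 st.py;  python3 -m handwheel '[[-0.5,4,0,0,0,0,0],[-0.5,4,0,0,0,0,0],[-0.4,4,0,0,0,0,0],[-0.4,4,0,0,0,0,0],[-0.3,3,0,0,0,0,0],[-0.3,3,0,0,0,0,0],[-0.2,2,0,0,0,0,0],[-0.2,2,0,0,0,0,0],[-0.2,2,0,0,0,0,0],[0,0,0,0,0,0,0]]'; python3 st.py
```

```text
t: 5.2
tcp_pos: [0.5753, -0.0513, 0.0245]
tool_rot: [0.998, 0.058, 0.0, 0.0]
force: [-0.2, -4.8, 0.3]
finger_gap: -0.002
gripper_force: 1.6
t 5.2 track x,y,z 1.0 -30.6 24.5 F ex,ey,z -0.7 -4.8 0.3
t: 6.45
tcp_pos: [0.5723, -0.0233, 0.0245]
tool_rot: [0.998, 0.058, -0.0, -0.0]
force: [0.7, -1.8, 0.6]
finger_gap: -0.003
gripper_force: 1.2
t 6.45 track x,y,z 1.2 -2.5 24.5 F ex,ey,z 0.5 -1.8 0.6
```

```bash
python3 -m handwheel '[[-0.1,1,0,0,0,0,0],[-0.1,1,0,0,0,0,0],[-0.1,1,0,0,0,0,0],[-0.1,1,0,0,0,0,0],[-0.1,1,0,0,0,0,0],[-0.1,1,0,0,0,0,0],[-0.1,1,0,0,0,0,0],[0,0,0,0,0,0,0],[0,0,0,0,0,0,0],[0,0,0,0,0,0,0]]'; python3 st.py
```

```text
t: 7.7
tcp_pos: [0.5716, -0.0164, 0.0245]
tool_rot: [0.998, 0.058, -0.0, -0.0]
force: [0.3, -3.1, 1.8]
finger_gap: 0.001
gripper_force: 1.3
t 7.7 track x,y,z 1.4 4.4 24.5 F ex,ey,z -0.1 -3.2 1.8
```

```bash
python3 -m handwheel '[[-0.1,1,0,0,0,0,0],[0,0,0,0,0,0,0],[-0.1,1,0,0,0,0,0],[0,0,0,0,0,0,0],[-0.1,1,0,0,0,0,0],[0,0,0,0,0,0,0],[0,0,0,0,0,0,0],[0,0,0,0,0,0,0],[0,0,0,0,0,0,0],[0,0,0,0,0,0,0]]'; python3 st.py
```

```text
t: 8.95
tcp_pos: [0.5714, -0.0135, 0.0245]
tool_rot: [0.998, 0.058, 0.0, -0.0]
force: [0.3, -3.1, 1.8]
finger_gap: -0.0
gripper_force: 1.5
t 8.95 track x,y,z 1.4 7.4 24.5 F ex,ey,z -0.0 -3.1 1.8
```

```bash
python3 -m handwheel '[[-0.1,0.7,0,0,0,0,0],[0,0,0,0,0,0,0],[-0.1,0.7,0,0,0,0,0],[0,0,0,0,0,0,0],[-0.1,0.7,0,0,0,0,0],[0,0,0,0,0,0,0],[-0.1,0.7,0,0,0,0,0],[0,0,0,0,0,0,0],[0,0,0,0,0,0,0],[0,0,0,0,0,0,0]]'; python3 st.py
python3 - <<'E'
from h import *
c=manip.get_calibration('top');im=np.ascontiguousarray(manip.snapshot('top')[:,:,::-1])[180:260,255:415]
cv2.imwrite('pics/c3.png',cv2.resize(im,None,fx=5,fy=5,interpolation=cv2.INTER_CUBIC))
E
```

```text
t: 10.2
tcp_pos: [0.5709, -0.0107, 0.0245]
tool_rot: [0.998, 0.058, -0.0, -0.0]
force: [0.9, -3.2, 1.6]
finger_gap: 0.001
gripper_force: 1.6
t 10.2 track x,y,z 1.3 10.2 24.5 F ex,ey,z 0.5 -3.3 1.6
```

View pics/c3.png

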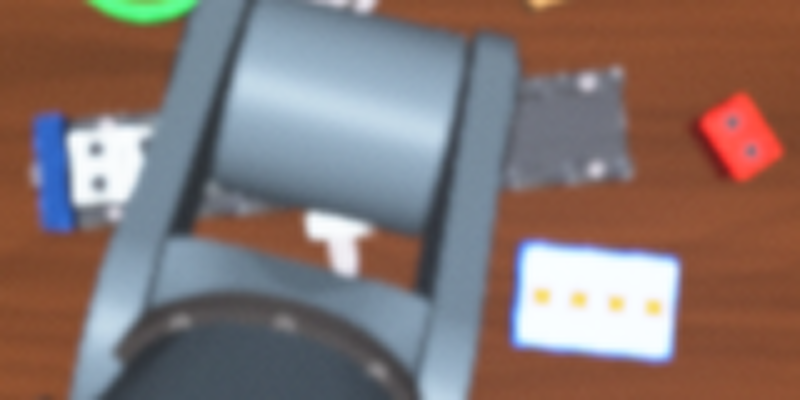

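The front blank's edge is at crop x≈67, practically at the blue stop, but the force hasn't risen yet. I'll keep creeping until it does.

```bash
python3 -m handwheel '[[-0.1,0.6,0,0,0,0,0],[0,0,0,0,0,0,0],[-0.1,0.6,0,0,0,0,0],[0,0,0,0,0,0,0],[-0.1,0.6,0,0,0,0,0],[0,0,0,0,0,0,0],[-0.1,0.6,0,0,0,0,0],[0,0,0,0,0,0,0],[0,0,0,0,0,0,0],[0,0,0,0,0,0,0]]'; python3 st.py
```

```text
t: 11.5
tcp_pos: [0.5705, -0.0083, 0.0245]
tool_rot: [0.998, 0.058, -0.0, -0.0]
force: [0.7, -3.2, 2.0]
finger_gap: -0.006
gripper_force: 1.7
t 11.5 track x,y,z 1.2 12.6 24.5 F ex,ey,z 0.4 -3.2 2.0
```

```bash
python3 -m handwheel '[[-0.1,0.6,0,0,0,0,0],[0,0,0,0,0,0,0],[-0.1,0.6,0,0,0,0,0],[0,0,0,0,0,0,0],[-0.1,0.6,0,0,0,0,0],[0,0,0,0,0,0,0],[0,0,0,0,0,0,0],[0,0,0,0,0,0,0],[0,0,0,0,0,0,0],[0,0,0,0,0,0,0]]'; python3 st.py
python3 - <<'E'
from h import *
im=np.ascontiguousarray(manip.snapshot('wrist')[:,:,::-1])
cv2.imwrite('pics/w4.png',im)
E
```

```text
t: 12.75
tcp_pos: [0.5704, -0.0071, 0.0245]
tool_rot: [0.998, 0.058, 0.0, 0.0]
force: [0.5, -6.3, 1.9]
finger_gap: -0.002
gripper_force: 2.8
t 12.75 track x,y,z 1.2 13.8 24.5 F ex,ey,z -0.3 -6.3 1.9
```

View pics/w4.png

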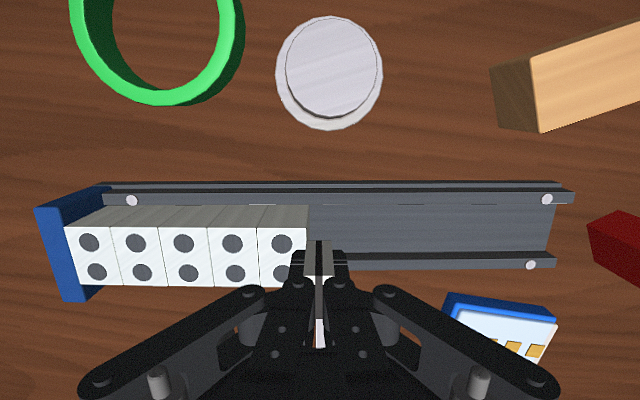

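The front blank meets the blue stop at about (66,228) and the five blanks touch. The force has doubled, so I'll press a little more to confirm.

```bash
python3 -m handwheel '[[-0.1,0.6,0,0,0,0,0],[0,0,0,0,0,0,0],[-0.1,0.6,0,0,0,0,0],[0,0,0,0,0,0,0],[-0.1,0.8,0,0,0,0,0],[0,0,0,0,0,0,0],[0,0,0,0,0,0,0],[0,0,0,0,0,0,0],[0,0,0,0,0,0,0],[0,0,0,0,0,0,0]]'; python3 st.py
```

```text
t: 14.05
tcp_pos: [0.5709, -0.0069, 0.0246]
tool_rot: [0.998, 0.058, 0.001, 0.002]
force: [0.4, -12.0, 0.4]
finger_gap: 0.003
gripper_force: 5.4
t 14.05 track x,y,z 1.7 14.0 24.6 F ex,ey,z -0.9 -12.0 0.4
```

The force is at 12 N with no further movement, so the row is home. I'll back off, rise and go round to the paddle.

```bash
python3 -m handwheel '[[0.6,-5,0,0,0,0,0],[0.6,-5,0,0,0,0,0],[0,0,10,0,0,0,0],[0,0,20,0,0,0,0],[0,0,30,0,0,0,0],[-34,-2.5,5,0,0,0,0],[-34,-2.5,0,0,0,0,0],[-34,-2.5,0,0,0,0,0],[-34,-2.5,0,0,0,0,0],[0,0,0,0,0,0,0]]'; python3 st.py
python3 - <<'E'
from h import *
c=manip.get_calibration('wrist');im=np.ascontiguousarray(manip.snapshot('wrist')[:,:,::-1])
o=np.array([0.5708,-0.02095]);ey=np.array([-.11586,.99327]);ex=np.array([.99327,.11586])
for x,y,z in[(-109,10,58),(-105,10,58),(-101,10,58),(-105,-5,58),(-105,25,58)]:
    print(x,y,w2px(c,[*(o+x/1e3*ex+y/1e3*ey),z/1e3]).round(1))
cv2.imwrite('pics/w5.png',im)
E
```

```text
t: 15.3
tcp_pos: [0.4317, -0.0234, 0.0899]
tool_rot: [0.998, 0.057, -0.002, -0.001]
force: [-0.0, 0.3, 0.1]
finger_gap: 0.0
gripper_force: 0.0
t 15.3 track x,y,z -138.5 13.7 89.9 F ex,ey,z 0.0 0.3 0.1
-109 10 [[323.1 177.4]]
-105 10 [[323.1 171.9]]
-101 10 [[323.1 166.2]]
-105 -5 [[344.4 171.8]]
-105 25 [[301.7 171.9]]
```

View pics/w5.png

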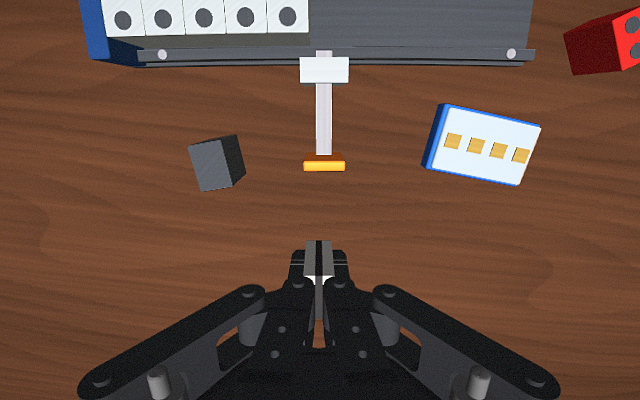

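The paddle's top spans (303–345, 160–171), so its outer edge is at track x≈-105 and its centre at y≈9.5. The row stands undisturbed at the stop, clear of the bar. I'll lower and approach.

```bash
python3 -m handwheel '[[0.4,-3.7,-15,0,0,0,0],[0,0,-20,0,0,0,0],[0,0,-15,0,0,0,0],[0,0,-7,0,0,0,0],[3,0.35,0,0,0,0,0],[3,0.35,0,0,0,0,0],[3,0.35,0,0,0,0,0],[3,0.35,0,0,0,0,0],[3,0.35,0,0,0,0,0],[0,0,0,0,0,0,0]]'; python3 st.py;python3 -m handwheel '[[4,0.5,0,0,0,0,0],[4,0.5,0,0,0,0,0],[4,0.5,0,0,0,0,0],[4,0.5,0,0,0,0,0],[4,0.4,0,0,0,0,0],[4,0.5,0,0,0,0,0],[4,0.5,0,0,0,0,0],[4,0.4,0,0,0,0,0],[4,0.5,0,0,0,0,0],[4,0.5,0,0,0,0,0]]'; python3 st.py
```

```text
t: 16.6
tcp_pos: [0.4509, -0.0266, 0.0326]
tool_rot: [0.998, 0.058, 0.0, 0.0]
force: [0.2, -0.6, -0.2]
finger_gap: 0.001
gripper_force: 0.0
t 16.6 track x,y,z -119.7 8.3 32.6 F ex,ey,z 0.2 -0.7 -0.2
t: 17.85
tcp_pos: [0.4908, -0.0217, 0.0325]
tool_rot: [0.998, 0.058, -0.0, -0.0]
force: [0.3, 0.2, 0.3]
finger_gap: 0.002
gripper_force: 0.0
t 17.85 track x,y,z -79.5 8.5 32.5 F ex,ey,z 0.3 0.2 0.3
```

```bash
python3 st.py; python3 - <<'E'
from h import *
im=np.ascontiguousarray(manip.snapshot('wrist')[:,:,::-1])
cv2.imwrite('pics/w6.png',im)
E
python3 st.py
```

```text
t 17.85 track x,y,z -79.5 8.5 32.5 F ex,ey,z 0.3 0.2 0.3
t 17.9 track x,y,z -78.7 8.3 32.6 F ex,ey,z 1.4 -0.3 0.1
```

View pics/w6.png

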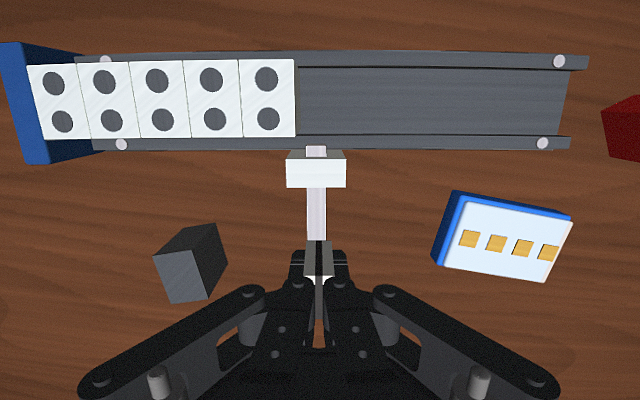

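```bash
python3 - <<'E'
from h import *
c=manip.get_calibration('wrist');s=manip.sense();p=s['tcp_pos']
o=np.array([0.5708,-0.02095]);ey=np.array([-.11586,.99327]);ex=np.array([.99327,.11586])
print('tcp',w2px(c,p).round(1), 'cam',-cv2.Rodrigues(c['rvec'])[0].T@c['tvec'])
for dx in(6,11):print(dx,w2px(c,[*(p[:2]+dx/1e3*ex),p[2]]).round(1))
for x,y,z in[(-104,-5,58),(-104,25,58),(-96,-5,58),(-96,25,58),(-70,10,58),(-68,10,58),(-60,10,58),(-70,-5,58),(-70,25,58),(-36,10,44),(-30,10,34),(-104,10,18)]:
    print(x,y,z,w2px(c,[*(o+x/1e3*ex+y/1e3*ey),z/1e3]).round(1))
E
```

```text
tcp [[317.7 234.8]] cam [ 0.56921177 -0.01301765  0.20125492]
6 [[317.7 226. ]]
11 [[317.7 218.6]]
-104 -5 58 [[340.8 293.1]]
-104 25 58 [[289.  293.1]]
-96 -5 58 [[341.1 281.2]]
-96 25 58 [[288.5 281.3]]
-70 10 58 [[314.6 239.9]]
-68 10 58 [[314.6 236.6]]
-60 10 58 [[314.5 222.8]]
-70 -5 58 [[342.3 239.9]]
-70 25 58 [[286.9 239.9]]
-36 10 44 [[314.5 172.8]]
-30 10 34 [[314.7 158.8]]
-104 10 18 [[315.5 258.7]]
```

The fingers cover the spot where the paddle should be, and the bar hasn't advanced. I'll check with the scene camera, using the orange pixels and the projected TCP and paddle points.

```bash
python3 - <<'E'
from h import *
o=np.array([0.5708,-0.02095]);ey=np.array([-.11586,.99327]);ex=np.array([.99327,.11586])
c=manip.get_calibration('scene');s=manip.sense();p=s['tcp_pos']
a=cv2.imread('pics/scene0.png');b=np.ascontiguousarray(manip.snapshot('scene')[:,:,::-1])
print('tcp',w2px(c,p))
for x in(-104,-70,-60):
  for z in (18,58): print(x,z,w2px(c,[*(o+x/1e3*ex+.01*ey),z/1e3]).round(1))
for im in(a,b):
    h=cv2.cvtColor(im,cv2.COLOR_BGR2HSV)[165:240,260:400]
    m=(h[...,0]>8)&(h[...,0]<22)&(h[...,1]>180)&(h[...,2]>170)
    v,u=np.nonzero(m);print(len(u),u.mean()+260 if len(u) else 0,v.mean()+165 if len(u) else 0,(u.min()+260,u.max()+260,v.min()+165,v.max()+165) if len(u) else 0)
f=lambda im:cv2.resize(im[150:240,280:400],None,fx=6,fy=6,interpolation=cv2.INTER_CUBIC)
B=f(b);q=w2px(c,p)[0];cv2.circle(B,(int((q[0]-279.5)*6),int((q[1]-149.5)*6)),4,(255,0,255),-1)
cv2.imwrite('pics/s7.png',B)
E
```

```text
tcp [[331.07335847 192.91252711]]
-104 18 [[333.6 192.4]]
-104 58 [[333.5 180.5]]
-70 18 [[331.1 199. ]]
-70 58 [[330.9 187. ]]
-60 18 [[330.3 201.1]]
-60 58 [[330. 189.]]
68 333.8382352941177 185.91176470588235 (np.int64(329), np.int64(338), np.int64(182), np.int64(193))
33 336.3636363636364 187.21212121212122 (np.int64(329), np.int64(338), np.int64(183), np.int64(193))
```

View pics/s7.png

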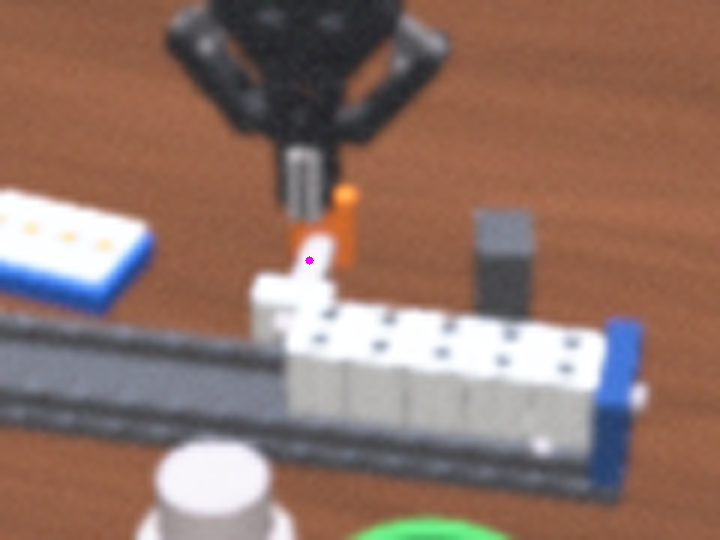

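The fingertips end at crop (303,218), about 24 mm higher than the TCP reading. They passed just over the paddle, which is still out, so the row was pushed with the tips near z≈0.05. I'll rise, go back behind the paddle and come in lower.

```bash
python3 -m handwheel '[[0,0,15,0,0,0,0],[0,0,5,0,0,0,0],[-20,-2,0,0,0,0,0],[-20,-2,0,0,0,0,0],[-20,-2,0,0,0,0,0],[0,0,0,0,0,0,0],[0,0,-15,0,0,0,0],[0,0,-14,0,0,0,0],[0,0,-10,0,0,0,0],[0,0,0,0,0,0,0]]'; python3 st.py
python3 - <<'E'
from h import *
o=np.array([0.5708,-0.02095]);ey=np.array([-.11586,.99327]);ex=np.array([.99327,.11586])
c=manip.get_calibration('wrist')
im=np.ascontiguousarray(manip.snapshot('wrist')[:,:,::-1]);h=cv2.cvtColor(im,cv2.COLOR_BGR2HSV)[100:260,250:400]
m=(h[...,0]>8)&(h[...,0]<25)&(h[...,1]>170)&(h[...,2]>200)
v,u=np.nonzero(m);print(len(u),u.min()+250,u.max()+250,v.min()+100,v.max()+100)
for x in(-110,-105,-100):print(x,w2px(c,[*(o+x/1e3*ex+.01*ey),.058]).round(1))
E
```

```text
t: 19.2
tcp_pos: [0.431, -0.0277, 0.013]
tool_rot: [0.998, 0.058, -0.0, -0.0]
force: [0.5, 0.2, -0.1]
finger_gap: -0.002
gripper_force: 0.0
t 19.2 track x,y,z -139.7 9.5 13.0 F ex,ey,z 0.6 0.2 -0.1
890 285 350 189 205
-110 [[316.3 217.2]]
-105 [[316.3 206.8]]
-100 [[316.2 196.2]]
```

The paddle is unmoved, with its face at about -104.5 and centred at y≈9. Now I'll push lower down.

```bash
python3 -m handwheel '[[4,0.5,0,0,0,0,0],[4,0.5,0,0,0,0,0],[4,0.5,0,0,0,0,0],[4,0.5,0,0,0,0,0],[4,0.4,0,0,0,0,0],[4,0.5,0,0,0,0,0],[4,0.5,0,0,0,0,0],[4,0.4,0,0,0,0,0],[4,0.5,0,0,0,0,0],[4,0.5,0,0,0,0,0]]'; python3 st.py
```

```text
t: 20.5
tcp_pos: [0.4704, -0.0227, 0.0134]
tool_rot: [0.998, 0.058, -0.0, -0.0]
force: [-2.2, -0.4, 0.4]
finger_gap: 0.0
gripper_force: 1.1
t 20.5 track x,y,z -100.0 9.9 13.4 F ex,ey,z -2.2 -0.2 0.4
```

```bash
python3 -m handwheel '[[4,0.5,0,0,0,0,0],[4,0.5,0,0,0,0,0],[4,0.5,0,0,0,0,0],[4,0.5,0,0,0,0,0],[4,0.4,0,0,0,0,0],[4,0.5,0,0,0,0,0],[2,0.2,0,0,0,0,0],[1,0.1,0,0,0,0,0],[0,0,0,0,0,0,0],[0,0,0,0,0,0,0]]'; python3 st.py;python3 -m handwheel '[[1,0.1,0,0,0,0,0],[1,0.1,0,0,0,0,0],[1,0.1,0,0,0,0,0],[1,0.1,0,0,0,0,0],[1,0.1,0,0,0,0,0],[1,0.1,0,0,0,0,0],[0,0,0,0,0,0,0],[0,0,0,0,0,0,0],[0,0,0,0,0,0,0],[0,0,0,0,0,0,0]]'; python3 st.py
```

```text
t: 21.75
tcp_pos: [0.4978, -0.0198, 0.0136]
tool_rot: [0.998, 0.058, 0.0, 0.0]
force: [-1.7, 1.6, -0.2]
finger_gap: -0.004
gripper_force: 0.7
t 21.75 track x,y,z -72.4 9.6 13.6 F ex,ey,z -1.5 1.8 -0.2
t: 23.0
tcp_pos: [0.5023, -0.0191, 0.0135]
tool_rot: [0.998, 0.058, -0.001, -0.0]
force: [-5.4, -1.0, 3.1]
finger_gap: -0.0
gripper_force: 2.5
t 23.0 track x,y,z -67.8 9.7 13.5 F ex,ey,z -5.5 -0.3 3.1
```

```bash
python3 -m handwheel '[[1,0.1,0,0,0,0,0],[0,0,0,0,0,0,0],[1,0.1,0,0,0,0,0],[0,0,0,0,0,0,0],[1,0.1,0,0,0,0,0],[0,0,0,0,0,0,0],[0,0,0,0,0,0,0],[0,0,0,0,0,0,0],[0,0,0,0,0,0,0],[0,0,0,0,0,0,0]]'; python3 st.py
```

```text
t: 24.25
tcp_pos: [0.5021, -0.019, 0.0135]
tool_rot: [0.998, 0.058, -0.004, -0.0]
force: [-10.2, -4.6, 7.1]
finger_gap: 0.001
gripper_force: 5.3
t 24.25 track x,y,z -68.0 9.9 13.5 F ex,ey,z -10.7 -3.4 7.1
```

The paddle has stalled at 10.7 N, so it should be fully in. I'll back off, rise and check numerically, since my picture budget is used up.

```bash
python3 -m handwheel '[[-5,-0.6,0,0,0,0,0],[-10,-1.2,0,0,0,0,0],[-15,-1.7,0,0,0,0,0],[-15,-1.7,0,0,0,0,0],[0,0,20,0,0,0,0],[0,0,30,0,0,0,0],[0,0,40,0,0,0,0],[0,0,10,0,0,0,0],[0,0,0,0,0,0,0],[0,0,0,0,0,0,0]]'; python3 st.py
python3 - <<'E'
from h import *
o=np.array([0.5708,-0.02095]);ey=np.array([-.11586,.99327]);ex=np.array([.99327,.11586])
c=manip.get_calibration('wrist')
im=np.ascontiguousarray(manip.snapshot('wrist')[:,:,::-1]);cv2.imwrite('pics/w8.png',im)
h=cv2.cvtColor(im,cv2.COLOR_BGR2HSV)
m=((h[...,0]>8)&(h[...,0]<25)&(h[...,1]>170)&(h[...,2]>200));m[:,380:]=0
v,u=np.nonzero(m);print(len(u),u.min(),u.max(),v.min(),v.max())
T=lambda x,y,z:w2px(c,[*(o+x/1e3*ex+y/1e3*ey),z/1e3])[0]
for x in(-62,-58,-54):print(x,T(x,9.5,58).round(1))
# brightness along keeper bar line (y=10,z=34) and neighbours behind it
g=im.max(2)
for y in(10,-5,19.5,25):print(y,[(x,int(g[tuple(np.clip(np.round(T(x,y,34 if y<18 else 55)[::-1]).astype(int),0,[399,639]))])) for x in range(-28,32,4)])
# row top brightness along track at x=1: front at stop
print([(y,im[tuple(np.clip(np.round(T(0,y,55)[::-1]).astype(int),0,[399,639]))].tolist()) for y in range(12,156,4)])
E
```

```text
t: 25.5
tcp_pos: [0.4607, -0.0238, 0.1125]
tool_rot: [0.998, 0.058, -0.001, -0.0]
force: [0.0, 0.3, 0.4]
finger_gap: 0.002
gripper_force: 0.0
t 25.5 track x,y,z -109.7 9.9 112.5 F ex,ey,z 0.1 0.3 0.4
240 299 337 130 139
-62 [318.3 147.2]
-58 [318.3 141.9]
-54 [318.3 136.5]
10 [(-28, 214), (-24, 218), (-20, 219), (-16, 218), (-12, 218), (-8, 220), (-4, 218), (0, 219), (4, 215), (8, 214), (12, 216), (16, 215), (20, 216), (24, 217), (28, 111)]
-5 [(-28, 121), (-24, 109), (-20, 113), (-16, 103), (-12, 105), (-8, 104), (-4, 102), (0, 107), (4, 104), (8, 106), (12, 101), (16, 117), (20, 103), (24, 100), (28, 105)]
19.5 [(-28, 96), (-24, 107), (-20, 113), (-16, 199), (-12, 255), (-8, 255), (-4, 221), (0, 188), (4, 170), (8, 103), (12, 92), (16, 78), (20, 99), (24, 109), (28, 105)]
25 [(-28, 98), (-24, 103), (-20, 112), (-16, 255), (-12, 240), (-8, 246), (-4, 244), (0, 245), (4, 244), (8, 244), (12, 244), (16, 244), (20, 76), (24, 111), (28, 102)]
[(12, [217, 209, 209]), (16, [94, 88, 83]), (20, [255, 255, 249]), (24, [244, 242, 235]), (28, [243, 239, 233]), (32, [247, 244, 238]), (36, [243, 240, 233]), (40, [241, 238, 231]), (44, [242, 238, 230]), (48, [242, 239, 234]), (52, [244, 241, 235]), (56, [242, 239, 233]), (60, [241, 238, 230]), (64, [246, 243, 237]), (68, [243, 240, 233]), (72, [246, 250, 244]), (76, [244, 241, 235]), (80, [243, 240, 233]), (84, [242, 238, 232]), (88, [244, 240, 234]), (92, [238, 234, 228]), (96, [243, 240, 233]), (100, [240, 238, 230]), (104, [244, 241, 234]), (108, [242, 239, 232]), (112, [239, 235, 228]), (116, [241, 239, 231]), (120, [243, 240, 234]), (124, [245, 244, 239]), (128, [241, 237, 231]), (132, [243, 240, 234]), (136, [244, 239, 234]), (140, [241, 237, 231]), (144, [238, 235, 227]), (148, [247, 247, 241]), (152, [156, 89, 46])]
```

```bash
python3 -c "
from station import manip
print(manip.sign_off())"
```

```text
the job is handed in; nothing more can be done
None
```

The job is handed in at about 25.5 s: the five-blank row is home against the blue stop and the orange paddle is fully in, with the keeper bar across the track behind the row; one earlier push on the paddle passed just over its top, without moving it.

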